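# Index the jig's guide arm one hole round to the bearing

## Task

Bring the guide bush at the end of the jig's swing arm over the ball bearing: hook a fingertip under the pull ring of the spring index pin and lift the pin out of its hole, swing the arm one hole towards the side where the bearing lies, and let the pin drop fully home in that hole. Only hook the ring, do not pinch it or force it, do not swing the arm the wrong way or past that hole, and leave the loose parts lying on the jig where they are. Finish with the fingers out of the ring and clear of everything.

Things in the scene. Friction and masses are not known exactly. Their poses are not given: they have to be found in the camera images.
- jig: Fixed drilling jig on the bench, aluminium base plate 305 x 280 mm, 26 mm thick. Origin on the bench under the arm's pivot, z up; its -x side looks roughly towards the robot. The plate spans x = -260 to 45, y = -140 to 140 mm. Three round seats 50 mm wide, 29 mm above the bench, lie 225 mm from the pivot: one straight along -x (empty), one 0.32 rad (72 mm) to each side of it.
- mid_hole (a point): Mouth of the middle pin hole in the raised steel index plate (66 mm in the jig's x, 250 mm in y, top 46 mm above the bench). Five countersunk holes 14 mm wide lie on an arc of 170 mm radius about the pivot, 0.32 rad (54 mm) apart; this is the middle one, straight along the jig's -x from the pivot, and the pin starts in it every time.
- guide_arm (a joint): Angle of the swing arm about its upright pivot, rad. 0: along the jig's -x, pin in the middle hole (the start). Positive is anticlockwise from above and carries the free end towards the jig's -y. Holes at -0.64, -0.32, 0, 0.32, 0.64. With the pin down it is locked but for under 0.01 rad of play; with the pin up it turns with slight friction (1 N at the ring) and stays where left.
- index_pin (a joint): Lift of the spring index pin, m. 0: home in a hole. Pin 12 mm thick, tip rounded; clear of the hole from 0.016, stops at 0.030. The spring pulls it down with 4 N at 0, 6 N at 0.016, 8 N at 0.030. Let go between holes it rests on the index plate at about 0.016; let go within about 6 mm of a hole's centre it drops in by itself.
- ring_center (a point): Centre of the pull ring on the index pin: smooth oiled steel bar 7 mm thick (slips if pinched or hooked by a mere tip: put 40 mm through), 58 mm clear inside. With the pin home it is 117 mm above the bench, 149 mm from the pivot axis; it moves with the pin. Axes: z up, +x level towards the pivot. It stands across the arm, top leaning 40 degrees from upright towards +x: a finger along +x, 30 to 60 degrees down, passes through.
- pin_boss (a point): Top of the boss that carries the pin, on the pin's axis, 21 mm nearer the free end of the arm than the ring's centre: 30 mm wide, top 86 mm above the bench. The arm under it is a bar 26 mm wide, 50 to 62 mm above the bench.
- pivot (a point): On the upright pivot axis of the swing arm, 50 mm above the bench, at the underside of the arm's 48 mm wide hub, which with its nut reaches 80 mm above the bench.
- bush (a point): Centre of the top of the guide bush at the free end of the arm, 225 mm from the pivot, 72 mm above the bench: a round eye 34 mm wide with a brass collar. The eye's underside is 50 mm above the bench, clear of the parts on the seats.
- bearing_center (a point): Centre of the ball bearing, a steel ring 42 mm wide and 12 mm thick with balls in it, lying loose and flat on one of the two outer seats (which one changes), 35 mm above the bench. To be left where it lies.
- seal_center (a point): Centre of the rubber seal, a black ring 30 mm wide and 8 mm thick, lying loose and flat on the other outer seat, 33 mm above the bench. To be left alone.
- hex_key_center (a point): Middle of a black hex key, 89 x 32 x 8 mm, lying loose on the base plate beside the arm near the pivot. To be left alone.
- spark_plug_center (a point): Middle of a spark plug, 67 mm long and 20 mm thick, lying loose on the base plate on the other side of the arm. To be left alone.
Things that resemble listed ones, but are neither listed nor needed, are in the scene too. Of the things that look like the part that bears bearing_center, the largest one is meant.

How it is judged (in metres and radians):
On the way, in this order (a step that is already met when the one before it is completed fails the run):
1. the index pin is lifted out of the middle hole by the fingers, the arm still at that hole (value of joint index_pin above 0.013 m and contact force between the fingers and index_pin above 1 N and value of joint guide_arm between -0.1 and 0.1 rad), for 0.05 s.
2. the arm is swung to the next hole on the bearing's side (((y of bearing_center in the frame of jig above 0 m and value of joint guide_arm between -0.39 and -0.25 rad) or (y of bearing_center in the frame of jig below 0 m and value of joint guide_arm between 0.25 and 0.39 rad))), for 0.1 s.
At the end, for the whole second after the job is handed in: The arm stands at the first hole on the bearing's side (within 0.025 rad), the index pin is fully home in it (within 3 mm), the bush is over the bearing (within 16 mm), the four loose parts on the jig are within 12 mm of where they lay, and the ring is released (((y of bearing_center in the frame of jig above 0 m and value of joint guide_arm between -0.345 and -0.295 rad) or (y of bearing_center in the frame of jig below 0 m and value of joint guide_arm between 0.295 and 0.345 rad)) and value of joint index_pin below 0.003 m and horizontal distance between bush and bearing_center below 0.016 m and distance of each of bearing_center, seal_center, hex_key_center, spark_plug_center from where it was at the start of the episode below 0.012 m); the robot touches nothing.
It fails at once if the arm is swung the wrong way, by over half a hole ((y of bearing_center in the frame of jig above 0 m and value of joint guide_arm above 0.16 rad) or (y of bearing_center in the frame of jig below 0 m and value of joint guide_arm below -0.16 rad)).
It fails at once if the arm is swung past the hole, by over half a hole (value of joint guide_arm above 0.48 rad or value of joint guide_arm below -0.48 rad).
It fails at once if the ring is pinched or forced (over 30 N between fingers and ring) (contact force between the fingers and index_pin above 30 N).
It fails at once if a loose part on the jig is lifted or shoved (over 20 mm) (distance of any of bearing_center, seal_center, hex_key_center, spark_plug_center from where it was at the start of the episode above 0.02 m).
It also fails if it takes over 54 s, if anything falls off the work surface, if the arm or the gripper's body presses on something with over 40 N, if the wrist force passes 120 N, or if a joint passes its speed limit or range.

## Robot

A 6-joint arm with a two-finger parallel gripper is mounted at the origin on a cart in front of the work surface, level with it; the furniture and walls round the work are solid. World frame = base frame: x ahead of the robot, y to its left, z up, the work surface at z = 0. Lengths are in mm, angles in rad, forces in N, time in s.
With the tool pointing down it reaches from about 300 to 775 mm from the base axis. Payload 14.6 kg.
Tool frame: the origin (TCP) lies at the very end of the fingers, on their centre line; the grasp point (between the pads) lies 19 mm behind it; z points along the fingers, y is the line along which they close (so a half turn about z gives the same grasp; the last joint's range is limited). The gripper opens to 94 mm and grips with 3 to 60 N. Pads are 16 mm wide; open, the fingers measure 119 mm over their backs; the gripper's body (75 mm by 177 mm) begins 78 mm behind the grasp point.
Start: joints at [-0.067, 0.3, 1.521, -0, 1.321, -0.067], TCP at [549.99, -0.002, 205.446] pointing down, gripper open.
Joint ranges: [-3.03, 3.03], [-0.79, 2.21], [0.23, 2.52], [-1.04, 4.18], [0, 3.07], [-2.55, 2.55]. Speed limits (rad/s): [2.22, 2.22, 2.57, 3.14, 3.14, 3.14].

## Interface

Orientations are given as [roll, pitch, yaw] about the fixed x, y, z axes, in that order (R = Rz(yaw) Ry(pitch) Rx(roll)).
In Python, from cell import manip, camera, get_calibration gives the robot as it stands. The module is installed in compiled form; this text tells all that it offers.
- The arm moves only by the tool jog_arm, never from a script. Its argument "plan" is one flat list of numbers, 6 for each row, row after row: the shift along the world's x, y, z in m, then the turn, a rotation vector about the world's x, y, z in degrees. A call has 1 to 20 rows; each row is the pose to reach, as a shift and turn from the pose commanded when the call began; what a row does not reach only later rows make up. A row lasts 1/10 s, in which the tool goes at most 50 mm and 8.59 degrees, less where a joint would pass 70% of its speed; a pose out of reach is approached as far as the arm can. A call with a gripper value outside its range is refused whole. "claw" is the finger opening in m, from 0 to 0.094, set as the call begins (left out, the last holds). The fingers move at their own pace and stop on an object; "force" is the grip in N (left out, the last holds). Time passes only in rows, so rows that repeat a pose let the fingers close. It gives the time, the measured TCP pose, the force, the opening and the grip force at its end, in the units of the state.
- manip.read_state(): the state, without advancing time (a new reading comes with each control period).
- camera(name): name is "scene" or "side" or "wrist"; returns (picture, depth): 384x512x3 uint8, red, green, blue; 384x512 float32, mm along the optical axis (not along the pixel's ray), 0 where there is no reading.
- get_calibration(name): a dict with "fx", "fy", "cx", "cy" (pixels), "k1" (the pictures are not rectified: a ray, as slopes to the right and down, at radius r is drawn at 1 + k1 r^2 times it, then the intrinsics apply), "origin" and "attitude" of the camera in the world. Camera axes: x right, y down, z forward; pixel columns grow to the right and rows downward; lengths in mm; the calibration is good to about 2 mm. A picture is of the moment at which its call begins: read the wrist's pose just before it. get_calibration takes no time and is no camera call; for the wrist camera it gives the pose at the moment of the call.
- manip.sign_off(): hands the job in; it is judged then, once.
The state is a dict: "clock": time; "joints": joint angles; "qd": joint speeds; "effort": joint torques, N m; "eef_pos": TCP position; "eef_rot": TCP orientation; "wrist_force": force on the tool from outside, world axes, zero at the start; "moment": the same for the moment, N m; "finger_gap": finger opening in mm; "finger_force": force on a finger pad.
Only numpy, scipy, OpenCV 4.12 (cv2) and the standard library are available. Lean on these libraries where they do the work, as an engineer would, in place of code of your own. Each camera call takes 0.05 s, during which the arm holds its last target. There are 200 camera calls.

## Working session

There is one attempt and no reset: what is moved stays moved. The work goes in short steps, Python scripts to look and compute and a tool call to move; the robot and the scene stay as the last step left them, time stands still between calls to the robot, and variables do not carry over. Pictures are saved under pics/ and viewed, at most 10 in all, crops included, and the job is handed in when it is done.

Besides the shell and the picture viewer there is one more tool, called as name(argument=value, ...), one argument or row to a line, values as JSON. jog_arm: Moves the arm, as the interface text tells. Its arguments: {"type":"object","properties":{"plan":{"type":"array"},"claw":{"type":"number"},"force":{"type":"number"}},"required":["plan"]}

```bash
mkdir -p pics
cat > h.py <<'E'
import numpy as np, cv2
from cell import manip, camera, get_calibration
from scipy.spatial.transform import Rotation as R
def cal(n):
    c=get_calibration(n); return c
def attm(c):
    a=np.array(c["attitude"],float)
    return a if a.shape==(3,3) else R.from_euler('xyz',a).as_matrix()
def rays(c,uv):
    uv=np.atleast_2d(np.array(uv,float))
    K=np.array([[c["fx"],0,c["cx"]],[0,c["fy"],c["cy"]],[0,0,1]])
    p=cv2.undistortPoints(uv[:,None],K,np.array([c["k1"],0,0,0.]))[:,0]
    return np.c_[p,np.ones(len(p))]
def onplane(c,uv,z):
    d=rays(c,uv)@attm(c).T; o=np.array(c["origin"],float)
    return o+d*((z-o[2])/d[:,2])[:,None]
def cloud(c,depth,uv):
    uv=np.atleast_2d(uv).astype(int)
    r=rays(c,uv)*depth[uv[:,1],uv[:,0]][:,None]
    return r@attm(c).T+np.array(c["origin"],float)
E
python3 - <<'E'
from h import *
print(manip.read_state())
for n in ["scene","side"]:
    im,d=camera(n); c=cal(n); print(n,c)
    cv2.imwrite(f"pics/{n}0.png",im[...,::-1]); np.savez(f"{n}0.npz",im=im,d=d)
E
```

```text
{'clock': 0.0, 'joints': array([-6.65925062e-02,  3.00508386e-01,  1.52155475e+00, -7.41404959e-06,
        1.32073992e+00, -6.66239480e-02]), 'qd': array([ 0.00032993, -0.00116691, -0.00048527, -0.00087265,  0.00096526,
        0.00118735]), 'effort': array([-1.53750298e-03, -5.31805658e+01, -3.52735734e+01,  7.07558286e-02,
        2.43994006e-02, -4.79655944e-05]), 'eef_pos': array([5.49736387e+02, 1.68204142e-02, 2.04877031e+02]), 'eef_rot': array([-3.14038446e+00, -7.34164784e-05,  1.57082956e+00]), 'wrist_force': array([ 0.48002403, -0.09215653,  0.12490078]), 'moment': array([0.04709298, 0.00228883, 0.00078436]), 'finger_force': 0.0, 'finger_gap': 93.76875789354409}
scene {'fx': 351.45588608282617, 'fy': 351.45588608282617, 'cx': 260.72632924110957, 'cy': 195.3131368002074, 'k1': -0.08816918025710026, 'origin': array([ 351.91561357, -699.54256069,  687.64892017]), 'attitude': array([-2.37231083e+00, -2.31921011e-03, -4.43245910e-01])}
side {'fx': 466.28972434201535, 'fy': 466.28972434201535, 'cx': 262.0166708420907, 'cy': 188.7366670184771, 'k1': -0.09055590430638705, 'origin': array([  12.17416982, -712.58125955,  491.35846221]), 'attitude': array([-2.0041996 ,  0.02153099, -0.83258333])}
```

View pics/scene0.png

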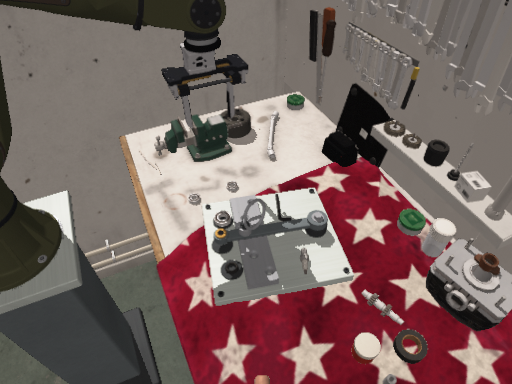

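View pics/side0.png

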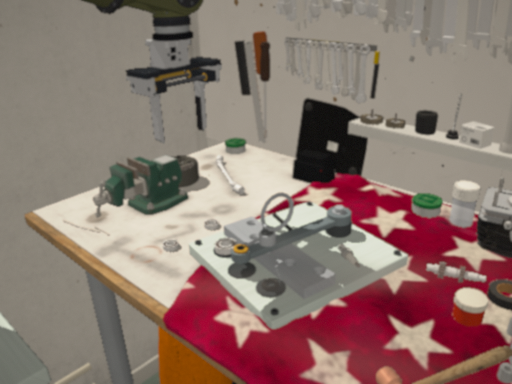

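The pictures show the jig with its hub near (316,220) in the scene view. The bush is near (220,233), a ring-like part near (223,218) and a dark ring near (232,269). I'll zoom in and measure.

Run:
```python
from h import *
a=np.load("scene0.npz"); im=a["im"][175:310,190:365,::-1]
cv2.imwrite("pics/zoom.png",cv2.resize(im,None,fx=4.4,fy=4.4,interpolation=cv2.INTER_CUBIC))
c=cal("scene")
for n,uv,z in [("c1",(207,209),26),("c2",(312,193),26),("c3",(346,270),26),("c4",(222,295),26),("hub",(316,217),80),("bush",(220,233),72),("bearing",(223,218),35),("seal",(232,269),33)]:
    print(n,onplane(c,uv,z).round(1)[0], cloud(c,a["d"],uv).round(1)[0])
```

```text
c1 [ 484.5 -107.    26. ] [ 484.6 -106.4   25.3]
c2 [ 754.3 -171.6   26. ] [ 753.8 -172.2   26.8]
c3 [ 699.4 -407.1   26. ] [ 697.4 -408.7   29.8]
c4 [ 432.5 -346.6   26. ] [ 431.7 -350.    32.4]
hub [ 689.9 -284.5   80. ] [ 688.9 -285.6   81.7]
bush [ 477.6 -228.    72. ] [ 477.4 -228.8   73. ]
bearing [ 508.2 -159.6   35. ] [ 510.  -153.5   27.7]
seal [ 473.8 -301.5   33. ] [ 474.3 -299.9   30.5]
```

View pics/zoom.png

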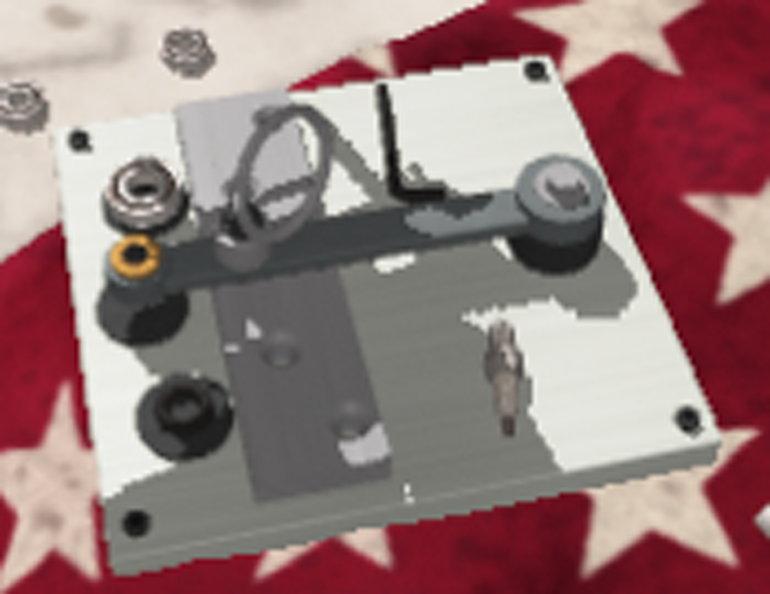

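The bearing lies on the jig's +y side, so the arm must go to -0.32. Next I check the ring position and work out the approach pose.

Run:
```python
from h import *
a=np.load("scene0.npz"); c=cal("scene")
P=np.array([[484.5,-107],[754.3,-171.6],[699.4,-407.1],[432.5,-346.6]])
yaw=np.mean([np.arctan2(*(P[1]-P[0])[::-1]),np.arctan2(*(P[2]-P[3])[::-1]),np.arctan2(*(P[0]-P[3])[::-1])-np.pi/2,np.arctan2(*(P[1]-P[2])[::-1])-np.pi/2])
ctr=P.mean(0); Rj=np.array([[np.cos(yaw),-np.sin(yaw)],[np.sin(yaw),np.cos(yaw)]])
piv=ctr+Rj@[107.5,0]; J=lambda x,y:piv+Rj@[x,y]
print("yaw",np.degrees(yaw),"piv",piv,"ring",J(-149,0),"bush",J(-225,0),"bearing",J(-213.6,70.8),"contact disp",Rj@[6.6,41.2])
print("ring px->z117",onplane(c,(254.5,214.8),117))
# side check: ring ellipse centre in side view and bush
cs=cal("side"); print("side ring",onplane(cs,(277,214),117),"side bush",onplane(cs,(240,248),72))
# tallest near approach
v,u=np.mgrid[100:175,140:260]; uv=np.c_[u.ravel(),v.ravel()]; q=cloud(c,a["d"],uv)
m=(q[:,2]>60)&(q[:,2]<170)&(q[:,0]>250)&(q[:,0]<650); print("vise",q[m].min(0),q[m].max(0))
R0=R.from_euler('xyz',[np.pi,0,np.pi/2])
C=np.r_[J(-149,0),117]; ps=np.radians(-22)
for t in (50,55):
  t=np.radians(t); z=np.array([np.cos(t)*np.cos(ps),np.cos(t)*np.sin(ps),-np.sin(t)])
  for s in (1,-1):
    y=s*np.array([-np.sin(ps),np.cos(ps),0]); Rt=R.from_matrix(np.c_[np.cross(y,z),y,z])
    print(np.degrees(t),s,(Rt*R0.inv()).as_rotvec(degrees=True).round(1),np.degrees((Rt*R0.inv()).magnitude()).round(1),"pre60",(C-60*z).round(1),"z",z.round(3))
```

```text
yaw -12.90109922339911 piv [ 697.46136793 -282.07639781] ring [ 552.2225882 -248.8093441] bush [ 478.14106296 -231.84091402] bearing [ 505.06072398 -165.37338924] contact disp [15.63207087 38.68641054]
ring px->z117 [[ 553.04581228 -247.82804765  117.        ]]
side ring [[ 545.56164304 -251.03921134  117.        ]] side bush [[ 476.89405505 -227.36953669   72.        ]]
vise [419.41315047 113.41902452  60.01198159] [648.92059096 192.11397127 118.60243272]
50.0 1 [-35.1 -23.7  65.1] 77.7 pre60 [ 516.5 -234.4  163. ] z [ 0.596 -0.241 -0.766]
50.0 -1 [  26.2  -38.9 -106.8] 116.6 pre60 [ 516.5 -234.4  163. ] z [ 0.596 -0.241 -0.766]
55.0 1 [-30.7 -20.7  65.8] 75.5 pre60 [ 520.3 -235.9  166.1] z [ 0.532 -0.215 -0.819]
55.0 -1 [  23.   -34.1 -108. ] 115.5 pre60 [ 520.3 -235.9  166.1] z [ 0.532 -0.215 -0.819]
```

jog_arm(
  plan=[-0.006, -0.01, 0.005, -3.07, -2.07, 6.58, -0.012, -0.02, 0.01, -6.14, -4.14, 13.16, -0.018, -0.03, 0.015, -9.21, -6.21, 19.74, -0.024, -0.04, 0.02, -12.28, -8.28, 26.32, -0.03, -0.05, 0.025, -15.35, -10.35, 32.9, -0.036, -0.06, 0.03, -18.42, -12.42, 39.48, -0.042, -0.07, 0.035, -21.49, -14.49, 46.06, -0.048, -0.08, 0.04, -24.56, -16.56, 52.64, -0.054, -0.09, 0.045, -27.63, -18.63, 59.22, -0.06, -0.1, 0.045, -30.7, -20.7, 65.8, -0.06, -0.1, 0.045, -30.7, -20.7, 65.8, -0.06, -0.1, 0.045, -30.7, -20.7, 65.8],
  claw=0.0,
  force=5,
)

```text
clock: 1.3
eef_pos: [489.9, -100.2, 250.6]
eef_rot: [3.14, 0.609, 2.752]
wrist_force: [-0.6, -0.5, -0.6]
finger_gap: 2.1
finger_force: 0.0
```

jog_arm(
  plan=[0.002, -0.034, -0.01, 0, 0, 0, 0.01, -0.068, -0.03, 0, 0, 0, 0.02, -0.102, -0.055, 0, 0, 0, 0.03, -0.136, -0.084, 0, 0, 0, 0.03, -0.136, -0.084, 0, 0, 0, 0.03, -0.136, -0.084, 0, 0, 0, 0.03, -0.136, -0.084, 0, 0, 0],
)

```text
clock: 2.0
eef_pos: [520.6, -235.1, 167.4]
eef_rot: [3.141, 0.611, 2.757]
wrist_force: [-0.4, -0.9, -0.0]
finger_gap: 0.7
finger_force: 0.0
```

Run:
```python
from h import *
s=manip.read_state(); print(s["joints"].round(3),s["eef_pos"].round(1))
im,d=camera("wrist"); cw=cal("wrist"); print(cw["origin"].round(1)); si,sd=camera("side")
cv2.imwrite("pics/w1.png",np.vstack([cv2.resize(im,None,fx=.8,fy=.8),cv2.resize(si[130:330,150:420],(410,292))])[...,::-1])
np.savez("w1.npz",im=im,d=d)
```

```text
[-0.528  0.104  1.977  0.187  0.463 -1.856] [ 520.6 -235.1  167.4]
[ 365.2 -171.7  269.8]
```

View pics/w1.png

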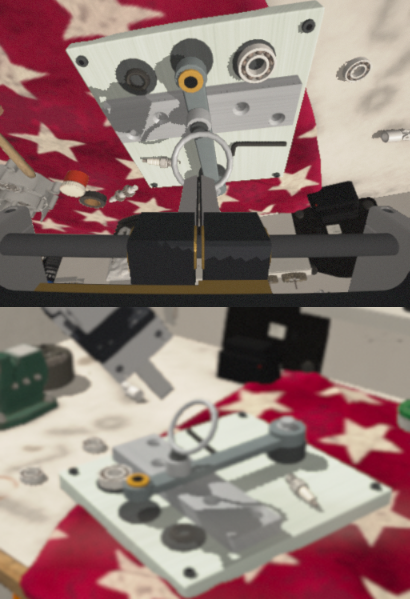

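Wrist view: the ring is centred near (253,200) at full scale, with the fingertips just in front of it. Side view: the fingers point at the ring from the robot side. I'll cast the ring ray.

Run:
```python
from h import *
c=cal("wrist"); a=np.load("w1.npz")
print("ring",onplane(c,(253,200),117).round(1),"bush",onplane(c,(237,100),72).round(1),"bearing",onplane(c,(317,77),35).round(1))
t=manip.read_state()["eef_pos"]; p=attm(c).T@(t-c["origin"]); print("tcp px",p[:2]/p[2]*c["fx"]+[c["cx"],c["cy"]])
cv2.imwrite("pics/w2.png",cv2.resize(a["im"][140:300,170:340,::-1],None,fx=3.5,fy=3.5))
```

```text
ring [[ 549.3 -241.3  117. ]] bush [[ 475.4 -226.2   72. ]] bearing [[ 501.3 -160.2   35. ]]
tcp px [247.28336892 231.40988978]
```

View pics/w2.png

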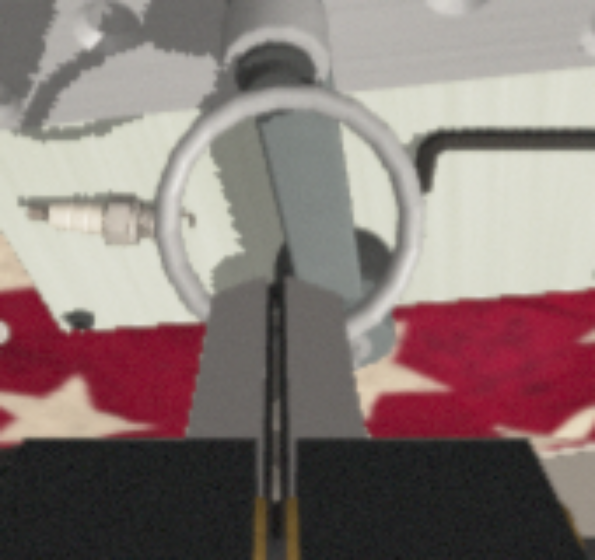

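jog_arm(
  plan=[0.0005, 0.002, -0.001, 0, 0, 0, 0.0058, 0.0, -0.0093, 0, 0, 0, 0.011, -0.002, -0.0176, 0, 0, 0, 0.0163, -0.004, -0.026, 0, 0, 0, 0.0215, -0.0058, -0.0342, 0, 0, 0, 0.0268, -0.0078, -0.0425, 0, 0, 0, 0.032, -0.0098, -0.0508, 0, 0, 0, 0.0373, -0.0117, -0.0591, 0, 0, 0, 0.0425, -0.0137, -0.0674, 0, 0, 0, 0.0478, -0.0156, -0.0757, 0, 0, 0, 0.053, -0.0175, -0.084, 0, 0, 0, 0.053, -0.0175, -0.084, 0, 0, 0, 0.053, -0.0175, -0.084, 0, 0, 0],
)

```text
clock: 3.4
eef_pos: [573.0, -253.5, 82.3]
eef_rot: [-3.141, 0.61, 2.758]
wrist_force: [0.6, -0.3, -0.2]
finger_gap: 0.2
finger_force: 0.0
```

Run:
```python
from h import *
s=manip.read_state(); print(s["joints"].round(3),s["eef_pos"].round(1),s["wrist_force"].round(1))
im,d=camera("wrist"); si,sd=camera("side")
a=cv2.resize(im[140:300,170:340],(425,400)); b=cv2.resize(si[150:300,190:340],(375,375))
b=cv2.copyMakeBorder(b,0,25,0,0,0); cv2.imwrite("pics/w3.png",np.hstack([a,b])[...,::-1])
```

```text
[-0.505  0.359  1.895  0.244  0.29  -1.905] [ 573.  -253.5   82.3] [ 0.6 -0.3 -0.2]
```

View pics/w3.png

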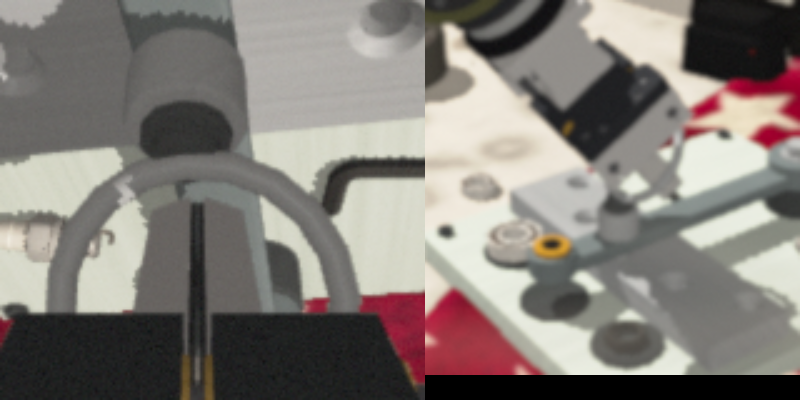

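Fingers are inside the ring and laterally centred: the ring's middle is at x≈205 and the fingers at ≈197 in the crop. Next I move up against the ring's top inside, then lift.

jog_arm(
  plan=[0.003, -0.001, 0.002, 0, 0, 0, 0.006, -0.002, 0.004, 0, 0, 0, 0.009, -0.0032, 0.0065, 0, 0, 0, 0.0115, -0.0042, 0.0085, 0, 0, 0, 0.0115, -0.0042, 0.0085, 0, 0, 0, 0.0115, -0.0042, 0.0085, 0, 0, 0],
)

```text
clock: 4.1
eef_pos: [584.5, -257.7, 90.9]
eef_rot: [-3.141, 0.61, 2.758]
wrist_force: [0.4, 0.1, -0.2]
finger_gap: 0.5
finger_force: 0.0
```

jog_arm(
  plan=[0, 0, 0.002, 0, 0, 0, 0, 0, 0.004, 0, 0, 0, 0, 0, 0.006, 0, 0, 0, 0, 0, 0.008, 0, 0, 0, 0, 0, 0.008, 0, 0, 0, 0, 0, 0.008, 0, 0, 0],
)

```text
clock: 4.7
eef_pos: [583.6, -257.3, 97.9]
eef_rot: [3.141, 0.607, 2.758]
wrist_force: [-6.1, 0.6, -5.3]
finger_gap: 0.3
finger_force: 4.0
```

jog_arm(
  plan=[0, 0, 0.002, 0, 0, 0, 0, 0, 0.004, 0, 0, 0, 0, 0, 0.006, 0, 0, 0, 0, 0, 0.008, 0, 0, 0, 0, 0, 0.01, 0, 0, 0, 0, 0, 0.012, 0, 0, 0, 0, 0, 0.014, 0, 0, 0, 0, 0, 0.014, 0, 0, 0, 0, 0, 0.014, 0, 0, 0],
)

```text
clock: 5.6
eef_pos: [583.3, -257.2, 111.5]
eef_rot: [3.141, 0.606, 2.758]
wrist_force: [-6.2, 0.4, -5.9]
finger_gap: 1.0
finger_force: 4.8
```

Run:
```python
from h import *
s=manip.read_state(); print(s["joints"].round(3),s["eef_pos"].round(1),s["wrist_force"].round(1))
im,d=camera("wrist"); si,sd=camera("side")
a=cv2.resize(im[140:300,170:340],(425,400)); b=cv2.resize(si[150:300,190:340],(375,375))
b=cv2.copyMakeBorder(b,0,25,0,0,0); cv2.imwrite("pics/w4.png",np.hstack([a,b])[...,::-1])
```

```text
[-0.501  0.33   1.847  0.188  0.368 -1.843] [ 583.3 -257.2  111.5] [-6.2  0.4 -5.9]
```

View pics/w4.png

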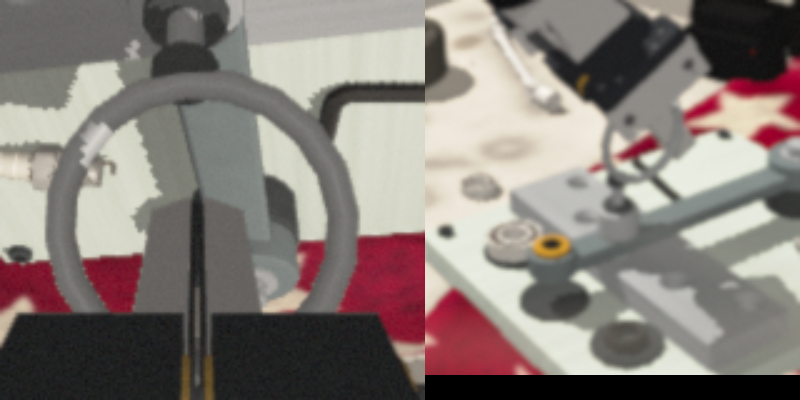

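jog_arm(
  plan=[0, 0, 0.002, 0, 0, 0, 0, 0, 0.004, 0, 0, 0, 0, 0, 0.006, 0, 0, 0, 0, 0, 0.006, 0, 0, 0, 0.0012, 0.005, 0.006, 0, 0, 0, 0.0028, 0.01, 0.006, 0, 0, 0, 0.0045, 0.015, 0.006, 0, 0, 0, 0.0063, 0.02, 0.006, 0, 0, 0, 0.0063, 0.02, 0.006, 0, 0, 0, 0.0063, 0.02, 0.006, 0, 0, 0],
  force=10,
)

```text
clock: 6.7
eef_pos: [589.3, -236.5, 116.9]
eef_rot: [3.141, 0.604, 2.758]
wrist_force: [-9.5, 4.1, -7.4]
finger_gap: 0.4
finger_force: 6.5
```

Run:
```python
from h import *
im,d=camera("scene"); si,sd=camera("side")
print(manip.read_state()["wrist_force"].round(1))
a=cv2.resize(im[175:310,190:365],(425,328)); b=cv2.resize(si[150:300,190:340],(375,375))
a=cv2.copyMakeBorder(a,0,47,0,0,0); cv2.imwrite("pics/w5.png",np.hstack([a,b])[...,::-1])
```

```text
[-8.4  4.2 -6.8]
```

View pics/w5.png

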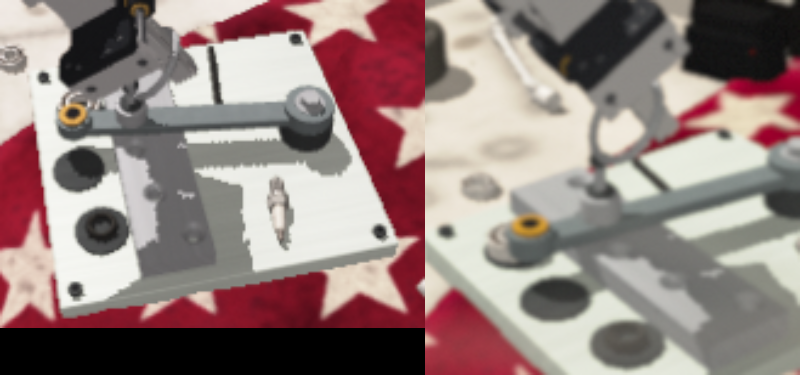

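The pin is out and the arm is swinging towards the bearing, with the bush at about (220,221) in the scene view. I'll get the angle from the brass collar.

```bash
cat >> h.py <<'E'
PIV=np.array([697.46,-282.08]); YAW=np.radians(-12.9)
def bush(n="scene"):
    im,d=camera(n); h=cv2.cvtColor(im,cv2.COLOR_RGB2HSV)
    m=cv2.inRange(h,(12,120,90),(28,255,255)); k,l,st,ce=cv2.connectedComponentsWithStats(m)
    c=cal(n); out=[]
    for i in range(1,k):
        p=onplane(c,ce[i],72)[0,:2]; v=p-PIV
        if st[i,4]>8 and 205<np.hypot(*v)<245:
            f=np.arctan2(v[1],v[0])-YAW-np.pi; f=(f+np.pi)%(2*np.pi)-np.pi
            out.append((st[i,4],p.round(1),round(float(np.hypot(*v)),1),round(float(f),3)))
    return out
E
python3 - <<'E'
from h import *
print("scene",bush(),"side",bush("side"))
c=cal("scene"); a=np.load("scene0.npz")
import h
h.camera=lambda n:(np.load(n+"0.npz")["im"],None)
print("start",bush(),bush("side"))
E
```

```text
scene [(np.int32(14), array([604. , -91.1]), 212.6, -0.891), (np.int32(64), array([ 488.2, -198.2]), 225.4, -0.156)] side [(np.int32(85), array([ 485.6, -198.1]), 227.9, -0.152)]
start [(np.int32(65), array([ 479. , -228.5]), 225.0, -0.015)] [(np.int32(92), array([ 476.2, -229. ]), 227.5, -0.01)]
```

jog_arm(
  plan=[0.0017, 0.004, 0, 0, 0, 0, 0.0035, 0.008, 0, 0, 0, 0, 0.0055, 0.012, 0, 0, 0, 0, 0.0078, 0.0165, 0, 0, 0, 0, 0.0102, 0.021, 0, 0, 0, 0, 0.0102, 0.021, 0, 0, 0, 0, 0.0102, 0.021, 0, 0, 0, 0],
)

```text
clock: 7.6
eef_pos: [599.3, -215.4, 116.7]
eef_rot: [3.141, 0.604, 2.758]
wrist_force: [-8.9, 6.5, -7.4]
finger_gap: 0.2
finger_force: 6.9
```

Run:
```python
from h import *
print("scene",bush(),"side",bush("side"),manip.read_state()["wrist_force"].round(1))
```

```text
scene [(np.int32(14), array([614.5, -63.4]), 233.9, -0.983), (np.int32(52), array([ 503.2, -167.2]), 225.7, -0.309)] side [(np.int32(78), array([ 500.5, -167. ]), 228.1, -0.304)] [-9.5  6.  -7.3]
```

jog_arm(
  plan=[0.0008, 0.0015, 0, 0, 0, 0, 0.0017, 0.003, 0, 0, 0, 0, 0.0017, 0.003, 0, 0, 0, 0, 0.0017, 0.003, -0.002, 0, 0, 0, 0.0017, 0.003, -0.004, 0, 0, 0, 0.0017, 0.003, -0.006, 0, 0, 0, 0.0017, 0.003, -0.006, 0, 0, 0],
)

```text
clock: 8.4
eef_pos: [601.0, -212.6, 110.6]
eef_rot: [3.141, 0.604, 2.758]
wrist_force: [-8.6, 6.1, -5.3]
finger_gap: 0.6
finger_force: 6.5
```

Run:
```python
from h import *
print("scene",bush(),"side",bush("side"),manip.read_state()["wrist_force"].round(1))
```

```text
scene [(np.int32(14), array([615.3, -68.4]), 228.9, -0.979), (np.int32(56), array([ 506. , -162.6]), 225.7, -0.333)] side [(np.int32(74), array([ 502.8, -163.6]), 227.9, -0.322)] [-9.2  6.  -6.4]
```

jog_arm(
  plan=[0, 0, -0.002, 0, 0, 0, 0, 0, -0.004, 0, 0, 0, 0, 0, -0.006, 0, 0, 0, 0, 0, -0.008, 0, 0, 0, 0, 0, -0.01, 0, 0, 0, 0, 0, -0.012, 0, 0, 0, 0, 0, -0.014, 0, 0, 0, 0, 0, -0.016, 0, 0, 0, 0, 0, -0.018, 0, 0, 0, 0, 0, -0.02, 0, 0, 0, 0, 0, -0.02, 0, 0, 0, 0, 0, -0.02, 0, 0, 0],
)

```text
clock: 9.7
eef_pos: [602.9, -213.8, 93.3]
eef_rot: [-3.141, 0.611, 2.758]
wrist_force: [0.5, -0.0, -0.3]
finger_gap: 0.6
finger_force: 0.5
```

Run:
```python
from h import *
print("scene",bush(),"side",bush("side"),manip.read_state()["wrist_force"].round(1))
im,d=camera("wrist"); si,sd=camera("side")
a=cv2.resize(im[140:300,170:340],(425,400)); b=cv2.resize(si[150:300,190:340],(375,375))
b=cv2.copyMakeBorder(b,0,25,0,0,0); cv2.imwrite("pics/w6.png",np.hstack([a,b])[...,::-1])
```

```text
scene [(np.int32(11), array([607.4, -93.1]), 209.4, -0.901), (np.int32(32), array([ 501.2, -164.6]), 228.7, -0.314)] side [(np.int32(74), array([ 502.8, -163.6]), 227.9, -0.322)] [ 0.1  0.8 -0.5]
```

View pics/w6.png

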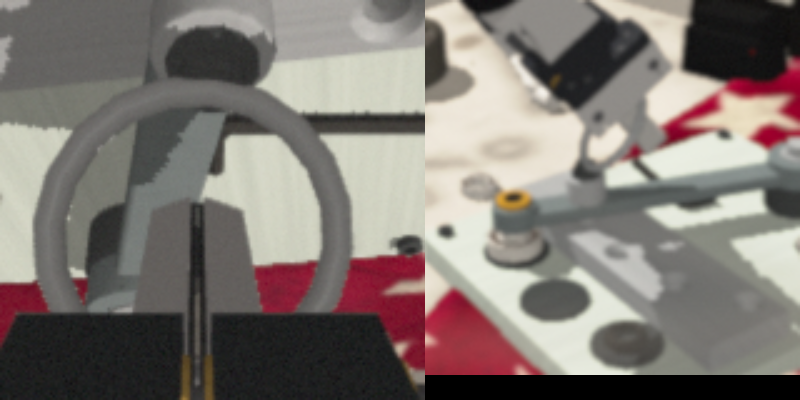

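No force remains, the bush stands over the bearing, and the boss shows no bare stem. I'm withdrawing the fingers.

jog_arm(
  plan=[-0.003, 0.0012, -0.0023, 0, 0, 0, -0.006, 0.0024, -0.0046, 0, 0, 0, -0.0093, 0.0037, -0.0069, 0, 0, 0, -0.0093, 0.0037, -0.0069, 0, 0, 0, -0.0152, 0.0061, 0.0021, 0, 0, 0, -0.021, 0.0084, 0.0111, 0, 0, 0, -0.0269, 0.0108, 0.0201, 0, 0, 0, -0.0327, 0.0132, 0.0291, 0, 0, 0, -0.0386, 0.0156, 0.0381, 0, 0, 0, -0.0444, 0.0179, 0.0471, 0, 0, 0, -0.0503, 0.0203, 0.0561, 0, 0, 0, -0.0561, 0.0227, 0.0651, 0, 0, 0, -0.062, 0.025, 0.0741, 0, 0, 0, -0.0678, 0.0274, 0.0831, 0, 0, 0, -0.0678, 0.0274, 0.12, 0, 0, 0, -0.0678, 0.0274, 0.16, 0, 0, 0, -0.0678, 0.0274, 0.16, 0, 0, 0, -0.0678, 0.0274, 0.16, 0, 0, 0],
)

```text
clock: 11.7
eef_pos: [534.8, -186.2, 253.8]
eef_rot: [-3.141, 0.611, 2.758]
wrist_force: [0.2, -0.0, 0.2]
finger_gap: 0.3
finger_force: 0.0
```

Run:
```python
from h import *
print("scene",bush(),"side",bush("side"),manip.read_state()["wrist_force"].round(1))
im,d=camera("scene"); si,sd=camera("side"); cs=cal("side")
a=cv2.resize(im[175:310,190:365],(400,308)); b=cv2.resize(si[150:300,190:340],(400,400))
a=cv2.copyMakeBorder(a,0,92,0,0,0); cv2.imwrite("pics/w7.png",np.hstack([a,b])[...,::-1])
# top of ring height: cloud points near the ring's expected place
J=lambda r:PIV+r*np.array([np.cos(YAW-.32+np.pi),np.sin(YAW-.32+np.pi)])
for n,dd in (("scene",d),("side",sd)):
    c=cal(n); v,u=np.mgrid[0:384,0:512]; q=cloud(c,dd,np.c_[u.ravel(),v.ravel()])
    m=(np.hypot(*(q[:,:2]-J(140)).T)<45)&(q[:,2]>95)&(q[:,2]<200); print(n,m.sum(),np.percentile(q[m,2],[50,90,98,100]).round(1))
for n in ("scene0","side0"):
    z=np.load(n+".npz"); c=cal(n[:-1]); q=cloud(c,z["d"],np.c_[u.ravel(),v.ravel()])
    m=(np.hypot(*(q[:,:2]-(PIV-140*np.array([np.cos(YAW),np.sin(YAW)]))).T)<45)&(q[:,2]>95)&(q[:,2]<200); print(n,m.sum(),np.percentile(q[m,2],[50,90,98,100]).round(1))
```

```text
scene [(np.int32(55), array([ 506.1, -162.8]), 225.5, -0.332)] side [(np.int32(73), array([ 502.7, -163.6]), 227.9, -0.321)] [-0.  -0.3 -0.9]
scene 192 [121.7 142.9 145.2 146.7]
side 316 [119.9 141.5 144.5 145.9]
scene0 234 [121.3 142.5 144.7 145.7]
side0 360 [120.  141.7 144.3 145.9]
```

View pics/w7.png

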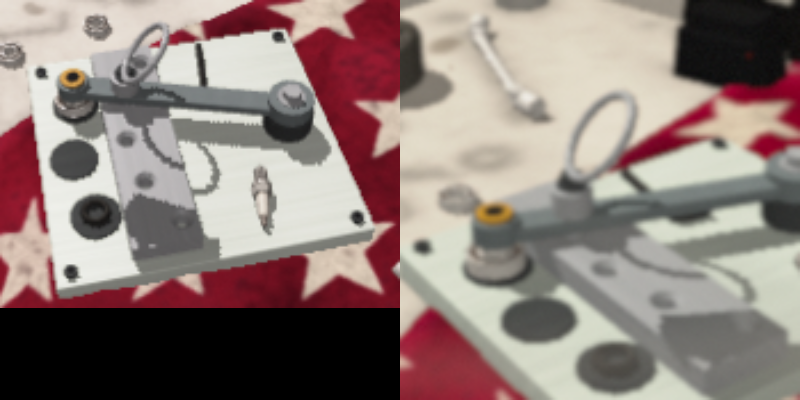

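The ring height matches the start to within about 1 mm, so the pin is home. The bush is over the bearing at about -0.315 rad, the loose parts are where they lay, and the gripper is clear.

```bash
python3 -c "
from cell import manip; print(manip.sign_off())"
```

```text
the job is handed in; nothing more can be done
None
```

The pin is home in the first hole on the bearing's side, the bush is over the bearing, the fingers are clear, and the job was handed in at about 12 s on the robot's clock; no verdict came back.

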